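# Chock a rocking weldment on the welding table

### The arm

A 6-joint arm with a two-finger parallel gripper is mounted at the origin on the work surface. World frame = base frame: x ahead of the robot, y to its left, z up, the work surface at z = 0. Lengths are in m, angles in rad, forces in N, time in s.
With the tool pointing down it reaches from about 0.3 to 0.875 m from the base axis. Payload 6.4 kg.
Tool frame: the origin (TCP) lies on the centre line of the jaws, within the pads' length; the fingertips stand 14 mm ahead of it and the grasp point (between the pads) lies 5 mm behind it; z points along the fingers, y is the direction in which the jaws open and shut (so a half turn about z gives the same grasp; the last joint's range is limited). The gripper opens to 85 mm and grips with 20 to 120 N. Pads are 22 mm wide; open, the fingers measure 114 mm over their backs; the gripper's body (76 mm by 85 mm) begins 54 mm behind the grasp point. The pads swing forward as they close: fully open they stand 13 mm farther back than shut.
Start: joints at [1.017, 0.181, 1.607, -0, 1.354, -0.206], TCP at [0.196, 0.541, 0.245] pointing down, gripper open.
Joint ranges: [-2.99, 2.99], [-0.89, 2.07], [0.3, 2.58], [-1.14, 4.28], [0, 2.63], [-3.12, 3.12]. Speed limits (rad/s): [2.57, 2.57, 3.01, 3.14, 3.14, 3.14].

### API

Orientations are given as a unit quaternion [w, x, y, z].
In Python, from bench import * gives the robot as it stands.
- The arm moves only by the tool servo_tool, never from a script. Its argument "plan" is a list that holds one entry, the list of rows, each a list of 5 numbers: the shift along the world's x, y, z in m, then the turn about the world's z in rad, then the gripper command: -1 is shut, 1 is fully open, values between are in proportion. In form: [[[tx, ty, tz, roll, claw], ...]]. A call has 1 to 8 rows; each row shifts and turns the commanded pose from where the row before left it; what a row does not reach is not made up. A row lasts 1/10 s, in which the tool goes at most 50 mm and 8.59 degrees, less where a joint would pass 70% of its speed; a pose out of reach is approached as far as the arm can. A call with a gripper value outside its range is refused whole. The fingers move at their own pace and stop on an object; the grip force is fixed at half the most. Time passes only in rows, so rows that do not move let the fingers close. It gives the time, the measured TCP pose, the force and the opening at its end, in the units of the state.
- get_obs(): the state, without advancing time (a new reading comes with each control period).
- camera(name): name is "scene" or "top" or "wrist"; returns a dict with "img" (420x560x3 uint8, blue, green, red), "camera_matrix" (3x3 intrinsics, pixels), "rvec" (rotation vector, rad) and "tvec" (3), from world to camera coordinates, as OpenCV has them. Camera axes: x right, y down, z forward; pixel columns grow to the right and rows downward; lengths in m; the calibration is good to about 2 mm. A picture is of the moment at which its call begins. There is no depth.
- hand_in(): hands the job in, once; it reports no verdict.
Trained networks look in a picture, given as the dict that the camera call returned (one of the last four; its "shot" number tells which), for a name from the list of things; names that differ only in an ending like _2 or _b are one class to them, and where a whole thing is asked for, a point or a joint stands for the part that bears it (a point fixed in the world has none). Each returns a list of dicts, best first, with "conf" (0 to 1); they miss things now and then, are a little off and sometimes report something else, mostly with a low value. They report only what shows in the picture. A call takes as long as a camera call. They do not tell look-alikes from the thing itself.
- trace(picture, thing): "mask" (420x560 bool, what is visible of it) and "rect" ([left, top, right, bottom] as shares, 0 to 1, of the picture: columns of its width, rows of its height, round what is visible of it).
- pinpoint(picture, thing): "centre" ([row, column] as shares, 0 to 1, of the picture: columns of its width, rows of its height: a listed point, or the origin of a listed thing).
The state is a dict: "time_s": time; "q": joint angles; "dq": joint speeds; "joint_efforts": joint torques, N m; "eef_pos": TCP position; "eef_rot": TCP orientation; "wrist_force": force on the tool from outside, world axes, zero at the start; "torque": the same for the moment, N m; "opening": opening from 0.0 (shut) to 1.0 (fully open).
Only numpy, scipy, OpenCV 4.12 (cv2) and the standard library are available. Lean on these libraries where they do the work, as an engineer would, in place of code of your own. Each camera call takes 0.05 s, during which the arm holds its last target.

### The job

The rusty box-shaped weldment rocks on the welding table because its near right leg (as the robot sees it) is too short. With the fingertips, push the aluminium wedge along the table, tip first, under that leg until it is snug and the box no longer rocks, without jacking the box out of level; then prove it by pressing down firmly for a moment, with about the weight of a kilogram, on top of the box over that leg, and let go. Do not lift the wedge or the box, do not shove the box away, and leave the other things where they are.

Things in the scene. Friction and masses are not known exactly. Their poses are not given: they have to be found in the camera images.
- weldment: Rusty low steel box, 200 (its x) by 240 mm (its y), about 2 kg; top 65 mm and underside 25 mm above the table; four 16 mm square legs centred at x = +-85, y = +-105 mm. The near right leg (-85, -105) is short. Origin at table level under the middle, z up. A 70 x 80 mm steel block, 50 mm tall, on top over the far left corner (+55, +65) keeps the weight off the short leg
- leg_spot (a point): Point of the box at table level straight below the centre of the short leg. The leg ends 6 to 12 mm above it, differently each time: this point does not tell the gap
- test_spot (a point): Point on the flat top of the box straight above the short leg, 65 mm above the table, 15 mm from both edges: where to press. Unwedged, 4 to 8 N here tips the box by 0.05 to 0.1 rad until the leg meets the table
- wedge: Loose aluminium wedge, 250 g, 130 mm long (its x), 50 mm wide. Origin at the middle of its underside. Tip (x = +65) 3 mm thick; its top rises 1 mm in 6 to 23 mm at x = -55, where a heel 10 mm thick, 30 mm high ends it. Starts right of the box, a little askew, tip to the short leg; goes in along the box's +y. Slides at 1 to 3 N; push grows by over 3 N when it bears on the leg
- heel (a point): The middle of the outer face of the wedge's heel, 15 mm above the table: where to push (from about 8 N the snug wedge starts to shove the box). The face is 50 mm wide and looks along the wedge's -x
- hammer: Bystander: a hammer lying on the table. Origin at its underside
- spray: Bystander: an upright spray can, 60 mm across, 170 mm tall. Origin at its underside
- angle_iron: Bystander: a rusty offcut of angle iron 120 mm long, 40 mm high. Origin at its underside
- packer: Bystander: a flat steel packer 70 x 40 x 12 mm, not tapered. Origin at its underside
- tip_cup: Bystander: a steel cup, 70 mm across and 70 mm tall. Origin at its underside
- magnet_square: Bystander: a square grey welding magnet 80 x 80 x 16 mm. Origin at its underside
- brush: Bystander: a brush lying on the table. Origin at its underside
Mind the look-alikes: they are no part of the job. Of the things shaped like the wedge, the aluminium one is meant.

How it is judged:
On the way, in this order (a step that is already met when the one before it is completed fails the run):
1. the wedge is snug under the short leg: it bears on the leg and the box stands level within 0.010 rad, nothing pressing on the box (x of leg_spot in the frame of wedge between -0.02 and 0.066 m and y of leg_spot in the frame of wedge between -0.03 and 0.03 m and contact force between wedge and weldment above 0.5 N and angle between weldment's own z axis and vertical below 0.01 rad and contact force between the fingers and weldment below 0.2 N), for 0.1 s.
2. the fingers press the top of the box over the short leg with more than 5 N, the wedge takes more than 4 N of load and the box does not tip (level within 0.010 rad) (x of leg_spot in the frame of wedge between -0.02 and 0.066 m and y of leg_spot in the frame of wedge between -0.03 and 0.03 m and contact force between the fingers and weldment above 5 N and contact force between wedge and weldment above 4 N and angle between weldment's own z axis and vertical below 0.01 rad), for 0.2 s.
At the end, for the whole second after the job is handed in: The wedge lies under the short leg and bears on it (more than 0.3 N), the box is level within 0.010 rad and within 20 mm of where it stood, and both are at rest (x of leg_spot in the frame of wedge between -0.02 and 0.066 m and y of leg_spot in the frame of wedge between -0.03 and 0.03 m and contact force between wedge and weldment above 0.3 N and angle between weldment's own z axis and vertical below 0.01 rad and linear speed of each of weldment, wedge below 0.01 m/s and distance of weldment from where it was at the start of the episode below 0.02 m); the robot touches nothing.
It fails at once if the wedge is lifted more than 8 mm off the table or tipped over 0.2 rad (height (world z) of wedge above 0.008 m or angle between wedge's own z axis and vertical above 0.2 rad).
It fails at once if the box is lifted by more than 12 mm or shoved more than 20 mm (height (world z) of weldment above 0.012 m or distance of weldment from where it was at the start of the episode above 0.02 m).
It fails at once if a bystander is moved more than 20 mm (distance of any of hammer, spray, angle_iron, packer, tip_cup, magnet_square, brush from where it was at the start of the episode above 0.02 m).
It also fails if it takes over 51 s, if anything falls off the work surface, if the arm or the gripper's body presses on something with over 40 N, if the wrist force passes 120 N, or if a joint passes its speed limit or range.

## Working session

There is one attempt and no reset: what is moved stays moved. The work goes in short steps, Python scripts to look and compute and a tool call to move; the robot and the scene stay as the last step left them, time stands still between calls to the robot, and variables do not carry over. Pictures are saved under pics/ and viewed, and the job is handed in when it is done.

Besides the shell and the picture viewer there is one more tool, called as name(argument=value, ...) on one line, values as JSON. servo_tool: Moves the arm, as the interface text tells. Its arguments: {"type":"object","properties":{"plan":{"type":"array"}},"required":["plan"]}

```bash
mkdir -p pics
cat > h.py <<'E'
from bench import *
import numpy as np, cv2
def ray(p,row,col):
    R,_=cv2.Rodrigues(np.array(p["rvec"],float)); t=np.array(p["tvec"],float).ravel()
    K=np.array(p["camera_matrix"])
    d=R.T@np.linalg.inv(K)@np.array([col,row,1.]); return -R.T@t,d
def onz(p,row,col,z=0.):
    c,d=ray(p,row,col); return c+d*(z-c[2])/d[2]
def proj(p,X):
    return cv2.projectPoints(np.array(X,float).reshape(-1,3),np.array(p["rvec"],float),np.array(p["tvec"],float),np.array(p["camera_matrix"],float),None)[0].reshape(-1,2)
E
python3 - <<'E'
from h import *
print(get_obs())
for n in ["scene","top"]:
    p=camera(n); cv2.imwrite(f"pics/{n}0.png",p["img"])
    print(n,onz(p,210,280))
    for t,z in [("weldment",0),("leg_spot",0),("test_spot",.065),("wedge",0),("heel",.015),("hammer",0),("spray",0),("angle_iron",0),("packer",0),("tip_cup",0),("magnet_square",0),("brush",0)]:
        for r in pinpoint(p,t)[:3]:
            row,col=r["centre"][0]*420,r["centre"][1]*560
            print(t,round(r["conf"],2),"px r%.0f c%.0f"%(row,col),onz(p,row,col,z).round(4))
E
```

```text
{'time_s': 0.0, 'q': array([ 1.01669363e+00,  1.81560965e-01,  1.60801101e+00, -1.22809678e-05,
        1.35377829e+00, -2.06271544e-01]), 'dq': array([-3.04640723e-04,  9.17928593e-04,  1.15920332e-03, -7.03299442e-05,
       -5.79831845e-04, -7.39010766e-05]), 'joint_efforts': array([ 1.08884735e-04, -4.44890964e+01, -3.51325643e+01, -4.33441201e-04,
        9.41467501e-03,  4.56530643e-06]), 'eef_pos': array([0.19568341, 0.54011928, 0.24437147]), 'eef_rot': array([-3.20551470e-04,  1.73038801e-01,  9.84914616e-01, -8.18276920e-04]), 'wrist_force': array([-0.15177059,  0.40294361, -0.33628788]), 'torque': array([-0.01464793, -0.00942934,  0.03869393]), 'opening': 0.9996983286139032}
scene [ 5.22347806e-01  4.86714093e-03 -1.11022302e-16]
weldment 0.86 px r226 c289 [0.5541 0.0835 0.    ]
test_spot 0.93 px r183 c280 [ 0.4802 -0.04    0.065 ]
wedge 0.8 px r185 c247 [ 0.5182 -0.18    0.    ]
wedge 0.75 px r155 c254 [ 0.3715 -0.3249  0.    ]
wedge 0.59 px r176 c292 [ 0.361  -0.1143 -0.    ]
heel 0.82 px r172 c311 [ 0.3051 -0.0711  0.015 ]
heel 0.65 px r147 c243 [ 0.3797 -0.3785  0.015 ]
[... 705 characters left out ...]

test_spot 0.88 px r232 c312 [ 0.4726 -0.0347  0.065 ]
wedge 0.82 px r225 c358 [ 0.497  -0.1849  0.    ]
wedge 0.71 px r270 c339 [ 0.3581 -0.1226  0.    ]
wedge 0.59 px r257 c400 [ 0.3972 -0.3148  0.    ]
heel 0.78 px r224 c380 [ 0.5005 -0.25    0.015 ]
heel 0.57 px r284 c322 [ 0.3175 -0.0689  0.015 ]
heel 0.56 px r262 c421 [ 0.3842 -0.3728  0.015 ]
hammer 0.69 px r193 c158 [0.5902 0.4404 0.    ]
spray 0.78 px r131 c263 [0.7897 0.1148 0.    ]
angle_iron 0.85 px r181 c346 [ 0.6357 -0.1467  0.    ]
packer 0.8 px r256 c286 [0.4004 0.0401 0.    ]
tip_cup 0.94 px r234 c218 [0.4651 0.2518 0.    ]
magnet_square 0.8 px r130 c320 [ 0.795  -0.0674  0.    ]
brush 0.6 px r154 c192 [0.7147 0.3362 0.    ]
```

Run:
```python
import cv2
a=cv2.imread("pics/top0.png");cv2.imwrite("pics/tc0.png",cv2.resize(a[140:320,250:450],None,fx=3.3,fy=3.3,interpolation=2)[:600])
a=cv2.imread("pics/scene0.png");cv2.imwrite("pics/sc0.png",cv2.resize(a[110:260,180:370],None,fx=4,fy=4,interpolation=2))
```

```text
(no output)
```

View pics/top0.png

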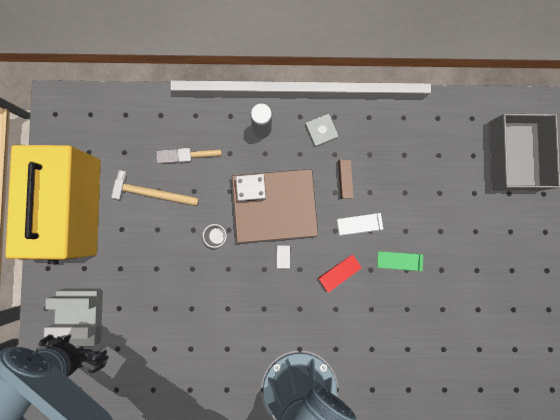

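View pics/tc0.png

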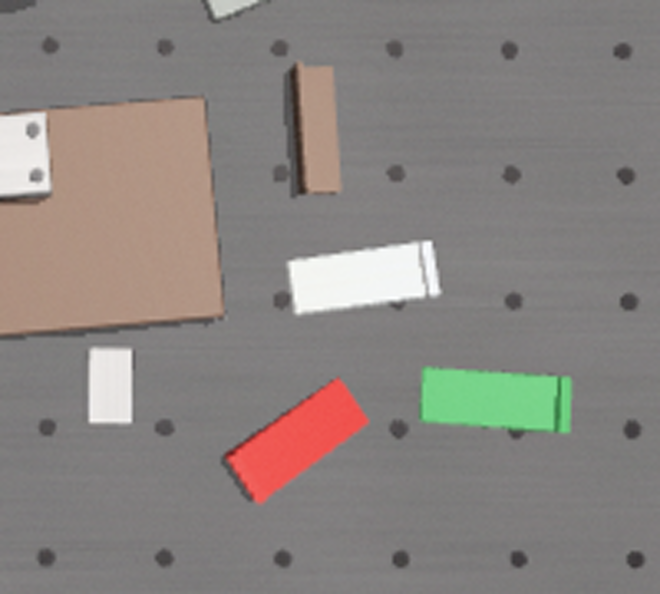

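View pics/sc0.png

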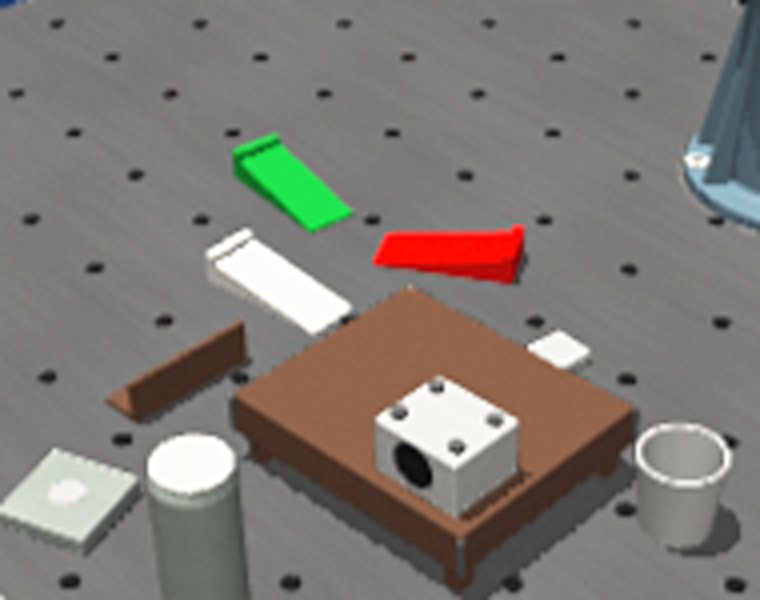

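Wedge candidates in the top picture: white/silver (r225, c358), red (r272, c340) and green (r260, c400). The bare-metal one at (225, 358) is the aluminium wedge: its tip points at the short leg and its heel is at c381. The crop confirms it. Next I fit the poses.

```bash
cat > fit.py <<'E'
from h import *
from scipy.optimize import minimize
W=np.array([[x,y,z] for x,z in [(65,0),(65,3),(-55,23),(-55,30),(-65,30),(-65,0)] for y in(-25,25)])/1000.
BOX=[np.array([[x,y,z] for x in(-100,100) for y in(-120,120) for z in(25,65)])/1000.,
     np.array([[55+x,65+y,z] for x in(-35,35) for y in(-40,40) for z in(65,115)])/1000.]
BOX+= [np.array([[sx*85+x,sy*105+y,z] for x in(-8,8) for y in(-8,8) for z in((10,30) if (sx<0 and sy<0) else (0,30))])/1000. for sx in(-1,1) for sy in(-1,1)]
def place(P,s):
    c,n=np.cos(s[2]),np.sin(s[2]); R=np.array([[c,-n,0],[n,c,0],[0,0,1]]); return P@R.T+[s[0],s[1],0]
def sil(p,parts,s,k=4):
    m=np.zeros((420*k,560*k),np.uint8)
    for P in parts:
        h=cv2.convexHull(((proj(p,place(P,s))+.5)*k-.5).astype(np.float32)).round().astype(np.int32); cv2.fillConvexPoly(m,h,1)
    return cv2.resize(m.astype(np.float32),(560,420),interpolation=cv2.INTER_AREA)
def fit(pm,parts,s0,):
    def f(s):
        e=0
        for p,m in pm:
            a=sil(p,parts,s); e+=np.abs(a-m).sum()/m.sum()
        return e
    r=minimize(f,s0,method="Nelder-Mead",options=dict(initial_simplex=np.array(s0)+np.array([[0,0,0],[.01,0,0],[0,.01,0],[0,0,.08]]),xatol=1e-4,fatol=1e-4))
    return r.x,r.fun
def pick(p,thing,xy,z=0):
    u=proj(p,[xy[0],xy[1],z])[0]; best=None
    for r in trace(p,thing):
        ys,xs=np.nonzero(r["mask"]); d=np.hypot(xs.mean()-u[0],ys.mean()-u[1])
        if best is None or d<best[0]: best=(d,r["mask"].astype(np.float32),r["conf"])
    return best
E
python3 - <<'E'
from fit import *
ps={n:camera(n) for n in("top","scene")}
for name,parts,s0 in [("weldment",BOX,[.553,.085,0.05]),("wedge",[W],[.5,-.185,1.6])]:
    pm=[]
    for n,p in ps.items():
        b=pick(p,name,s0,.02); print(name,n,b[0],b[2],b[1].sum()); pm.append((p,b[1]))
        print("  single",fit([pm[-1]],parts,s0))
    s,e=fit(pm,parts,s0); print(name,s,e)
    pts=[(0,0,0),(-.085,-.105,0)] if name=="weldment" else [(.065,0,0),(-.065,0,.015)]
    print(place(np.array(pts),s))
E
```

```text
weldment top 2.5455953239916345 0.91 5485.0
  single (array([0.55206226, 0.07798414, 0.09342165]), np.float64(0.01672743819653988))
weldment scene 5.28668600820612 0.58 4113.0
  single (array([0.55553123, 0.07650002, 0.10462218]), np.float64(0.044721007347106934))
weldment [0.5528706  0.07753227 0.09213841] 0.06476066261529922
[[ 0.5528706   0.07753227  0.        ]
 [ 0.477892   -0.03484303  0.        ]]
wedge top 0.4480100112595238 0.93 677.0
  single (array([ 0.50065641, -0.18583503,  1.69832197]), np.float64(0.09167282283306122))
wedge scene 2.8498343247743607 0.67 397.0
  single (array([ 0.50116056, -0.18535275,  1.68413982]), np.float64(0.187027707695961))
wedge [ 0.50176634 -0.18575735  1.6808221 ] 0.2834097146987915
[[ 0.49462908 -0.12115039  0.        ]
 [ 0.50890359 -0.25036431  0.015     ]]
```

Both fits agree. The box yaw is 0.092, the short leg is at (0.478, -0.035), and the wedge heading is about 1.69 with its heel face at (0.509, -0.250). I'm moving behind the heel with the jaws nearly shut and the jaw axis across the heel.

servo_tool(plan=[[[0.016,-0.042,0,-0.057,-0.6],[0.016,-0.042,0,-0.057,-0.6],[0.016,-0.042,0,-0.057,-0.6],[0.016,-0.042,0,-0.057,-0.6],[0.016,-0.042,0,-0.057,-0.6],[0.016,-0.042,0,-0.057,-0.6],[0.016,-0.042,0,-0.057,-0.6],[0.016,-0.042,0,-0.057,-0.6]]])

```text
time_s: 2.4
eef_pos: [0.3243, 0.203, 0.2456]
eef_rot: [0.001, 0.392, 0.92, 0.0]
wrist_force: [1.0, 0.2, 0.3]
opening: 0.202
```

servo_tool(plan=[[[0.016,-0.042,0,-0.057,-0.6],[0.016,-0.042,0,-0.057,-0.6],[0.016,-0.042,0,-0.057,-0.6],[0.016,-0.042,0,-0.057,-0.6],[0.016,-0.042,0,-0.057,-0.6],[0.016,-0.042,0,-0.057,-0.6],[0.016,-0.042,0,-0.057,-0.6],[0.016,-0.042,0,-0.057,-0.6]]])

```text
time_s: 3.2
eef_pos: [0.4524, -0.1335, 0.2455]
eef_rot: [0.0, 0.59, 0.807, 0.0]
wrist_force: [-0.1, 0.2, -0.1]
opening: 0.199
```

servo_tool(plan=[[[0.016,-0.042,0,-0.057,-0.6],[0.016,-0.042,0,-0.057,-0.6],[0.016,-0.042,0,-0.057,-0.6],[0.012,-0.038,0,-0.049,-0.6],[0,0,-0.02,0,-0.6],[0,0,0,0,-0.6]]])

```text
time_s: 3.8
eef_pos: [0.5106, -0.2955, 0.2222]
eef_rot: [-0.003, 0.675, 0.738, 0.0]
wrist_force: [0.7, 0.5, -0.6]
opening: 0.2
```

servo_tool(plan=[[[0,0,-0.05,0,-0.6],[0,0,-0.05,0,-0.6],[0,0,-0.05,0,-0.6],[0,0,-0.03,0,-0.6],[0,0,-0.02,0,-0.6],[0,0,0,0,-0.6],[0,0,0,0,-0.6]]])

```text
time_s: 4.5
eef_pos: [0.5124, -0.295, 0.0262]
eef_rot: [0.0, 0.674, 0.739, 0.0]
wrist_force: [0.2, -0.3, 0.8]
opening: 0.207
```

Run:
```python
from fit import *
o=get_obs();print(o["eef_pos"],o["wrist_force"])
p=camera("top"); a=p["img"]; cv2.imwrite("pics/t1.png",cv2.resize(a[140:320,250:450],None,fx=3.3,fy=3.3,interpolation=2)[:600])
p=camera("scene"); a=p["img"]; cv2.imwrite("pics/s1.png",cv2.resize(a[110:260,180:370],None,fx=4,fy=4,interpolation=2))
```

```text
[ 0.51235159 -0.29504897  0.02619933] [ 0.2366224  -0.33534361  0.8454472 ]
```

View pics/t1.png

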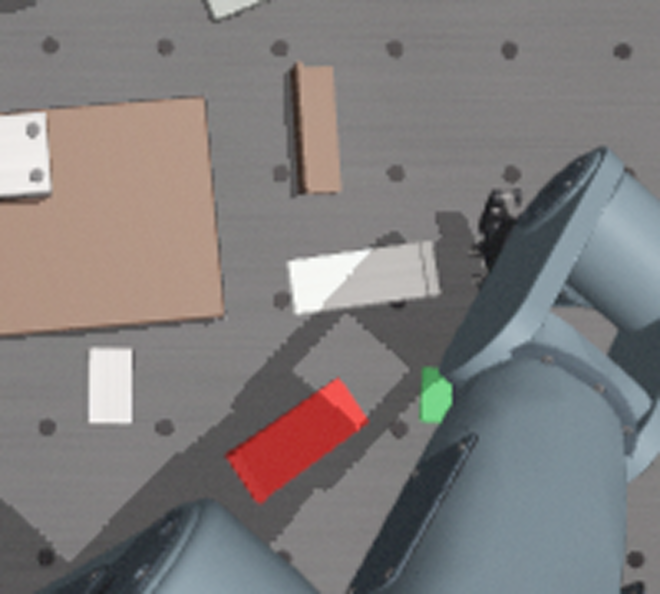

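View pics/s1.png

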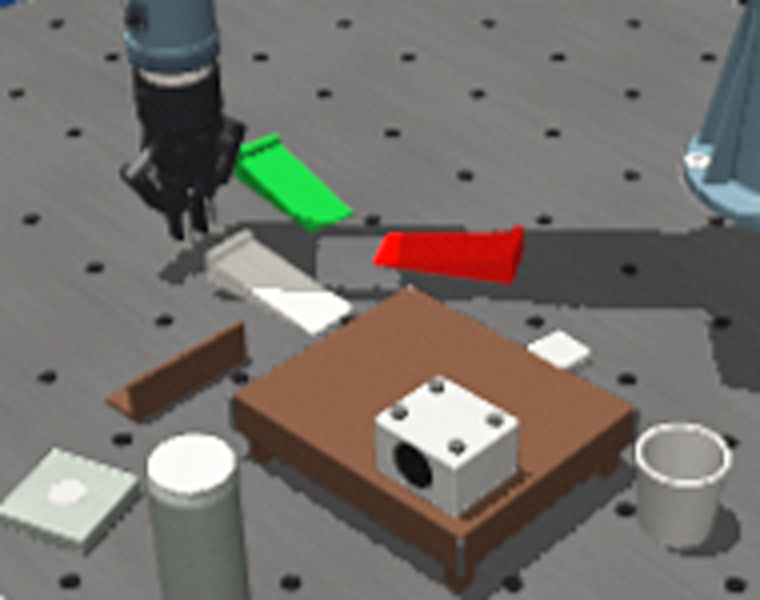

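servo_tool(plan=[[[0,0,-0.005,0,-0.6],[-0.001,0.01,0,0,-0.6],[-0.001,0.01,0,0,-0.6],[-0.001,0.008,0,0,-0.6],[-0.0008,0.008,0,0,-0.6],[-0.0008,0.008,0,0,-0.6],[-0.0008,0.008,0,0,-0.6],[-0.0008,0.008,0,0,-0.6]]])

```text
time_s: 5.4
eef_pos: [0.5058, -0.2349, 0.0204]
eef_rot: [0.0, 0.674, 0.739, -0.0]
wrist_force: [0.6, -1.6, 0.3]
opening: 0.2
```

servo_tool(plan=[[[-0.0008,0.008,0,0,-0.6],[-0.0008,0.008,0,0,-0.6],[-0.0008,0.008,0,0,-0.6],[-0.0008,0.008,0,0,-0.6],[0,0,0,0,-0.6]]])

```text
time_s: 5.9
eef_pos: [0.5023, -0.2021, 0.0202]
eef_rot: [-0.0, 0.674, 0.739, 0.0]
wrist_force: [0.7, -0.5, 0.1]
opening: 0.201
```

Run:
```python
from fit import *
o=get_obs();print(o["eef_pos"],o["wrist_force"])
p=camera("top"); a=p["img"]; cv2.imwrite("pics/t2.png",cv2.resize(a[140:320,250:450],None,fx=3.3,fy=3.3,interpolation=2)[:600])
p=camera("scene"); a=p["img"]; cv2.imwrite("pics/s2.png",cv2.resize(a[110:260,180:370],None,fx=4,fy=4,interpolation=2))
```

```text
[ 0.50229452 -0.20206102  0.02016438] [ 0.66274748 -0.46350214  0.08919893]
```

View pics/t2.png

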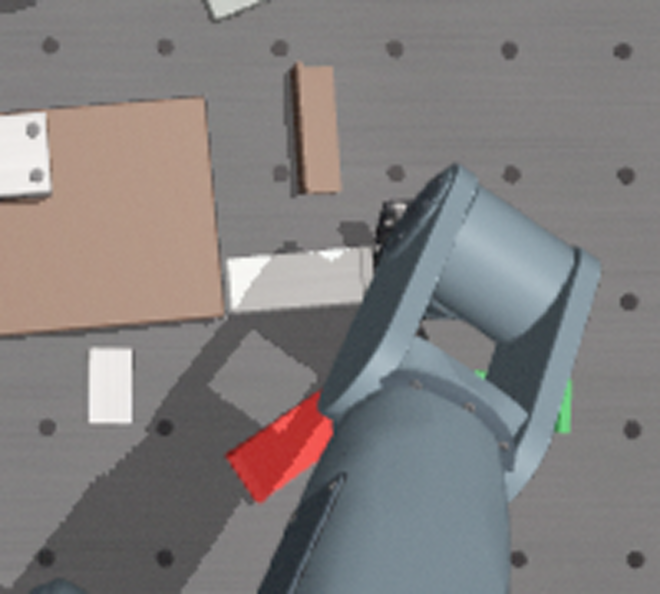

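View pics/s2.png

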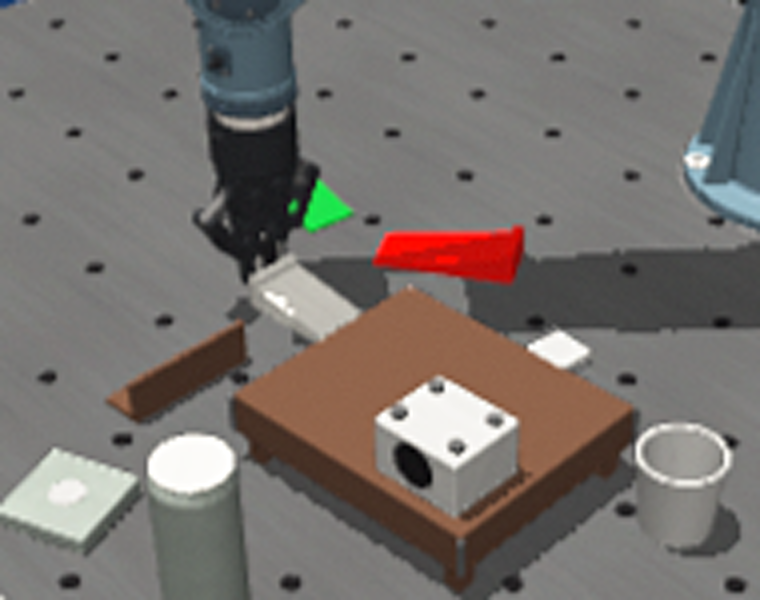

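The wedge is aligned with its tip at the box edge. The remaining travel to the leg is about 54–90 mm, so I'll go 45 mm and then continue in small steps while watching the force.

servo_tool(plan=[[[-0.0006,0.006,0,0,-0.6],[-0.0006,0.006,0,0,-0.6],[-0.0006,0.006,0,0,-0.6],[-0.0006,0.006,0,0,-0.6],[-0.0006,0.006,0,0,-0.6],[-0.0006,0.006,0,0,-0.6],[-0.0005,0.005,0,0,-0.6],[-0.0003,0.003,0,0,-0.6]]])

```text
time_s: 6.8
eef_pos: [0.4982, -0.159, 0.0204]
eef_rot: [0.0, 0.674, 0.739, -0.0]
wrist_force: [-0.0, -2.0, 2.0]
opening: 0.2
```

servo_tool(plan=[[[-0.0003,0.003,0,0,-0.6],[-0.0002,0.002,0,0,-0.6]]])

```text
time_s: 7.0
eef_pos: [0.4977, -0.1543, 0.0203]
eef_rot: [0.0, 0.674, 0.739, -0.0]
wrist_force: [-0.2, -3.4, 1.1]
opening: 0.2
```

servo_tool(plan=[[[-0.0002,0.002,0,0,-0.6],[-0.0002,0.002,0,0,-0.6]]])

```text
time_s: 7.2
eef_pos: [0.4974, -0.1505, 0.0204]
eef_rot: [0.0, 0.674, 0.738, 0.0]
wrist_force: [-0.5, -2.5, 2.6]
opening: 0.199
```

servo_tool(plan=[[[-0.0002,0.002,0,0,-0.6],[-0.0002,0.002,0,0,-0.6]]])

```text
time_s: 7.4
eef_pos: [0.497, -0.1464, 0.0204]
eef_rot: [0.0, 0.674, 0.738, 0.0]
wrist_force: [0.0, -2.6, 2.2]
opening: 0.198
```

servo_tool(plan=[[[-0.0002,0.002,0,0,-0.6],[-0.0002,0.002,0,0,-0.6]]])

```text
time_s: 7.6
eef_pos: [0.4971, -0.1438, 0.0206]
eef_rot: [0.002, 0.674, 0.739, -0.001]
wrist_force: [0.4, -12.1, -1.1]
opening: 0.202
```

servo_tool(plan=[[[-0.0002,0.002,0,0,-0.6]]])

```text
time_s: 7.7
eef_pos: [0.4969, -0.1422, 0.0206]
eef_rot: [0.002, 0.674, 0.739, -0.001]
wrist_force: [0.5, -11.5, -1.6]
opening: 0.204
```

The push jumped from about 2.5 N to 12 N, so the wedge bears on the leg and the box may have shifted a millimetre or two. I'm stopping here and backing off a little to look.

servo_tool(plan=[[[0.0003,-0.003,0,0,-0.6],[0.0005,-0.006,0,0,-0.6],[0.001,-0.015,0,0,-0.6],[0,0,0,0,-0.6]]])

```text
time_s: 8.1
eef_pos: [0.4985, -0.1662, 0.0204]
eef_rot: [0.0, 0.675, 0.738, 0.0]
wrist_force: [-1.1, -0.4, -0.3]
opening: 0.201
```

Run:
```python
from fit import *
o=get_obs();print(o["eef_pos"],o["wrist_force"])
p=camera("top"); a=p["img"]; cv2.imwrite("pics/t3.png",cv2.resize(a[140:320,250:450],None,fx=3.3,fy=3.3,interpolation=2)[:600])
b=pick(p,"weldment",[.553,.077],.02); print(b[0],b[2],b[1].sum(),fit([(p,b[1])],BOX,[.552,.08,.09]))
p=camera("scene"); a=p["img"]; cv2.imwrite("pics/s3.png",cv2.resize(a[110:260,180:370],None,fx=4,fy=4,interpolation=2))
```

```text
[ 0.49847107 -0.16616597  0.02037695] [-1.115291   -0.43159577 -0.30936312]
0.7463857767643078 0.7 5383.0 (array([0.5520633 , 0.07960734, 0.08601095]), np.float64(0.02524150162935257))
```

View pics/t3.png

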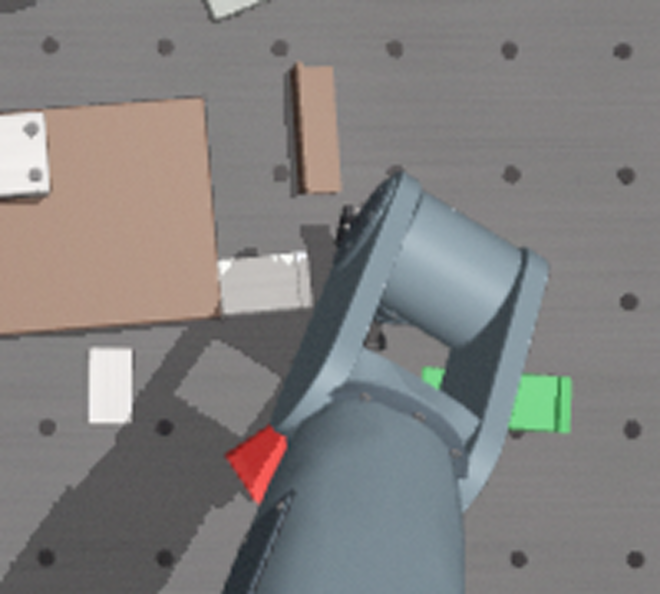

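View pics/s3.png

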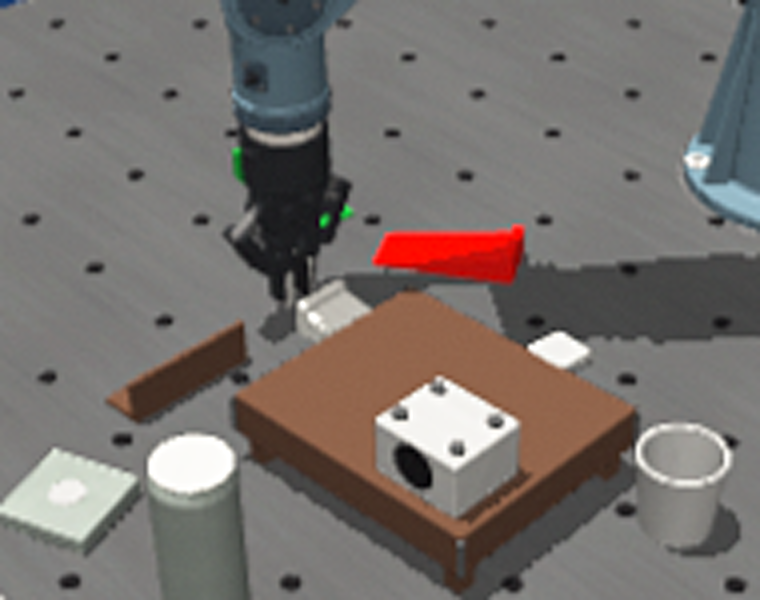

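The wedge stayed put under the leg, with its heel at crop c308. The box shifted only about 2–3 mm and looks level. Next I rise, shut the jaws and go above the test spot at about (0.478, -0.031).

servo_tool(plan=[[[0,0,0.05,0,-1],[0,0,0.05,0,-1],[-0.005,0.04,0,0,-1],[-0.005,0.04,0,0,-1],[-0.005,0.035,0,0,-1],[-0.005,0.02,0,0,-1],[0,0,0,0,-1],[0,0,0,0,-1]]])

```text
time_s: 9.05
eef_pos: [0.4781, -0.0292, 0.1204]
eef_rot: [0.0, 0.674, 0.739, -0.0]
wrist_force: [-0.8, -0.7, 0.7]
opening: 0.002
```

servo_tool(plan=[[[0,0,-0.015,0,-1],[0,0,-0.01,0,-1],[0,0,-0.005,0,-1],[0,0,-0.003,0,-1],[0,0,0,0,-1]]])

```text
time_s: 9.55
eef_pos: [0.4779, -0.0297, 0.0869]
eef_rot: [-0.0, 0.674, 0.738, -0.0]
wrist_force: [-0.1, -1.0, -0.4]
opening: -0.0
```

Run:
```python
from fit import *
o=get_obs();print(o["eef_pos"],o["wrist_force"],o["opening"])
p=camera("top"); a=p["img"]; cv2.imwrite("pics/t4.png",cv2.resize(a[140:320,250:450],None,fx=3.3,fy=3.3,interpolation=2)[:600])
p=camera("scene"); a=p["img"]; cv2.imwrite("pics/s4.png",cv2.resize(a[110:260,180:370],None,fx=4,fy=4,interpolation=2))
print([ (r["conf"],onz(p,r["centre"][0]*420,r["centre"][1]*560,.065)) for r in pinpoint(p,"test_spot")])
```

```text
[ 0.47788115 -0.0297347   0.08687013] [-0.13878559 -1.01220164 -0.39997569] -0.000153384197975951
[(0.89, array([ 0.46975612, -0.04229246,  0.065     ]))]
```

View pics/s4.png

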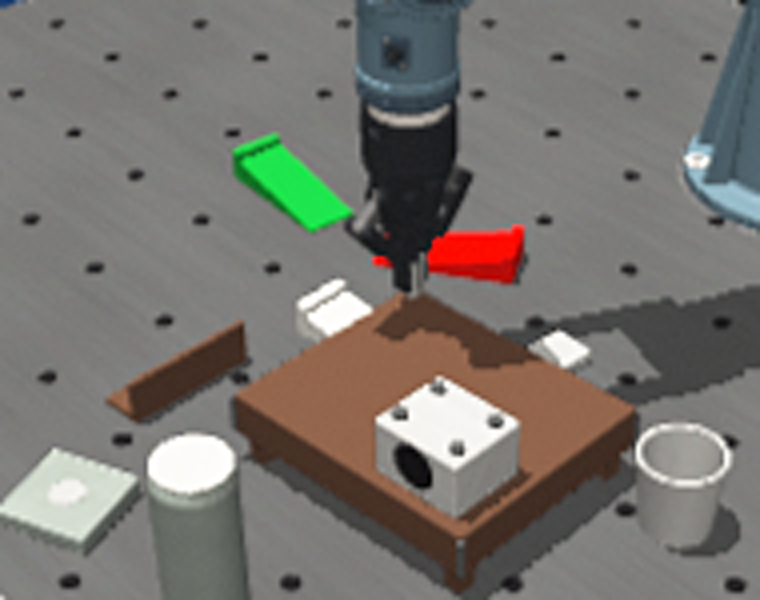

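servo_tool(plan=[[[0,0,-0.003,0,-1],[0,0,-0.002,0,-1],[0,0,0,0,-1]]])

```text
time_s: 10.0
eef_pos: [0.4778, -0.0293, 0.082]
eef_rot: [-0.0, 0.674, 0.739, -0.0]
wrist_force: [0.4, 1.2, 0.2]
opening: 0.001
```

servo_tool(plan=[[[0,0,-0.001,0,-1],[0,0,-0.001,0,-1]]])

```text
time_s: 10.2
eef_pos: [0.4781, -0.0294, 0.0803]
eef_rot: [0.0, 0.674, 0.739, 0.0]
wrist_force: [0.3, 0.0, -0.3]
opening: -0.003
```

servo_tool(plan=[[[0,0,-0.001,0,-1]]])

```text
time_s: 10.3
eef_pos: [0.4781, -0.0294, 0.0792]
eef_rot: [0.0, 0.674, 0.739, 0.0]
wrist_force: [1.2, -0.3, -0.6]
opening: -0.001
```

servo_tool(plan=[[[0,0,-0.001,0,-1]]])

```text
time_s: 10.4
eef_pos: [0.4781, -0.0294, 0.0789]
eef_rot: [-0.0, 0.674, 0.739, -0.0]
wrist_force: [-6.7, 1.2, 17.2]
opening: -0.002
```

servo_tool(plan=[[[0,0,-0.0005,0,-1]]])

```text
time_s: 10.5
eef_pos: [0.4782, -0.0294, 0.0789]
eef_rot: [-0.0, 0.674, 0.739, -0.0]
wrist_force: [-6.6, 0.6, 18.2]
opening: 0.003
```

servo_tool(plan=[[[0,0,-0.0005,0,-1]]])

```text
time_s: 10.6
eef_pos: [0.4782, -0.0294, 0.0788]
eef_rot: [-0.0, 0.674, 0.739, -0.0]
wrist_force: [-8.9, 1.8, 21.4]
opening: -0.0
```

The box is firm under 21 N and z stays put. I'm easing to about 10 N, holding, then letting go.

servo_tool(plan=[[[0,0,0.0008,0,-1],[0,0,0,0,-1],[0,0,0,0,-1],[0,0,0,0,-1]]])

```text
time_s: 11.0
eef_pos: [0.4781, -0.0294, 0.079]
eef_rot: [-0.0, 0.674, 0.739, -0.0]
wrist_force: [-3.0, 1.2, 10.6]
opening: 0.0
```

Run:
```python
from fit import *
o=get_obs();print(o["eef_pos"],o["wrist_force"])
p=camera("scene"); a=p["img"]; cv2.imwrite("pics/s5.png",cv2.resize(a[110:260,180:370],None,fx=4,fy=4,interpolation=2))
```

```text
[ 0.47812981 -0.02942408  0.07897266] [-3.01283029  1.2189442  10.58558782]
```

View pics/s5.png

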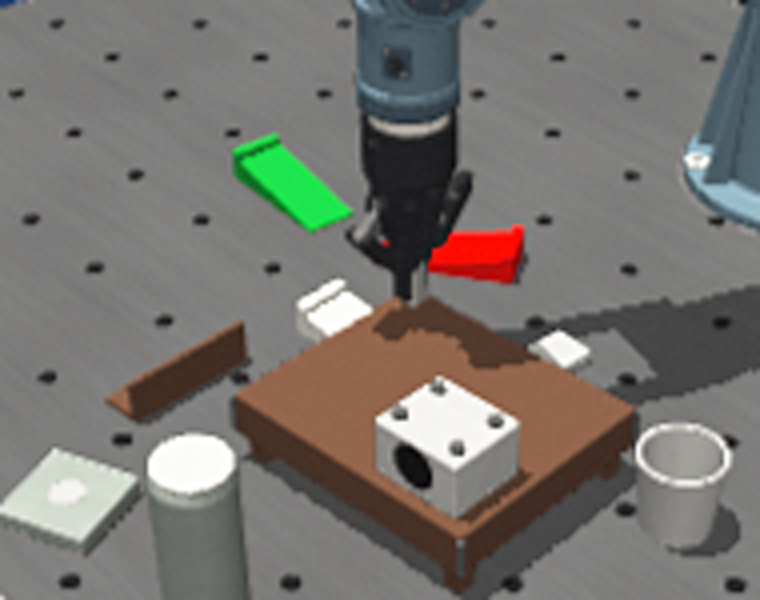

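servo_tool(plan=[[[0,0,0.002,0,-1],[0,0,0.005,0,-1],[0,0,0.03,0,-1],[0,0,0.05,0,-1],[0,0,0.05,0,-1],[0,-0.03,0.03,0,-1],[0,-0.05,0,0,-1],[0,-0.05,0,0,-1]]])

```text
time_s: 11.85
eef_pos: [0.4788, -0.1607, 0.2473]
eef_rot: [0.002, 0.673, 0.739, 0.0]
wrist_force: [0.7, -0.1, -0.9]
opening: 0.006
```

servo_tool(plan=[[[0,-0.05,0,0,-1],[0,-0.05,0,0,-1],[0,-0.05,0,0,-1],[0,0,0,0,-1],[0,0,0,0,-1]]])

```text
time_s: 12.35
eef_pos: [0.4775, -0.3103, 0.2446]
eef_rot: [-0.001, 0.675, 0.738, 0.0]
wrist_force: [-0.7, 0.3, 0.1]
opening: 0.005
```

Run:
```python
from fit import *
o=get_obs();print(o["eef_pos"],o["wrist_force"])
p=camera("top"); a=p["img"]; cv2.imwrite("pics/t6.png",cv2.resize(a[140:320,250:450],None,fx=3.3,fy=3.3,interpolation=2)[:600])
b=pick(p,"weldment",[.553,.077],.02); print(b[0],b[2],b[1].sum(),fit([(p,b[1])],BOX,[.552,.08,.09]))
p=camera("scene"); a=p["img"]; cv2.imwrite("pics/s6.png",cv2.resize(a[110:260,180:370],None,fx=4,fy=4,interpolation=2))
```

```text
[ 0.47752647 -0.31026846  0.2446497 ] [-0.71063448  0.25460548  0.10288188]
1.0831594349199665 0.67 5553.0 (array([0.55106237, 0.08082007, 0.08848902]), np.float64(0.017625607550144196))
```

View pics/t6.png

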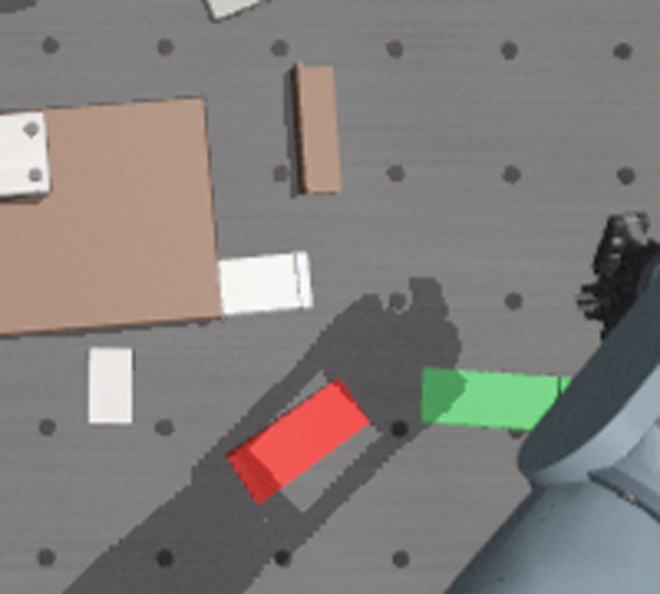

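View pics/s6.png

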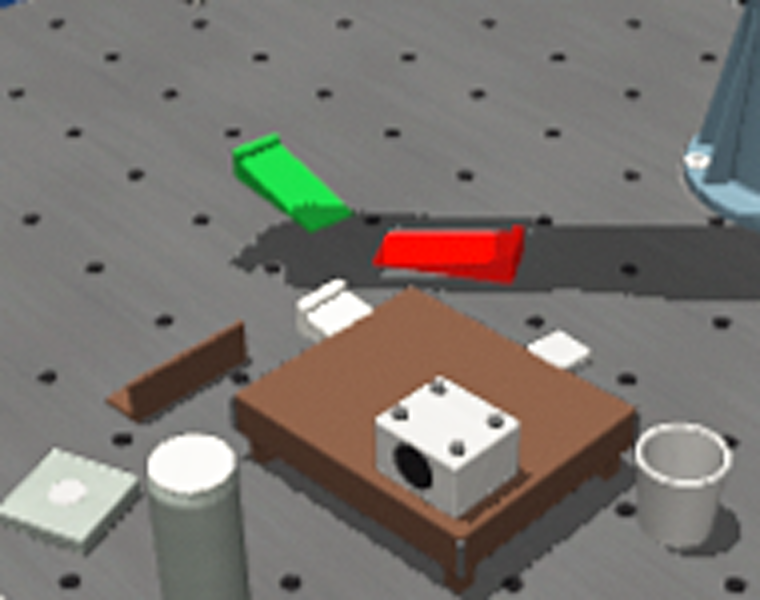

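The last pictures show the wedge under the short leg (top crop: heel at c305, r280), the box level and about 3 mm from its start, the bystanders where they were, and the arm clear. I'm handing in.

Run:
```python
from h import *
o=get_obs();print(o["time_s"],o["eef_pos"],o["wrist_force"])
print(hand_in())
```

```text
12.5 [ 0.47814237 -0.30803907  0.24499747] [-0.28861521  0.2403743   0.04510526]
the job is handed in; nothing more can be done
None
```

The aluminium wedge is under the short leg and the box held firm when pressed. The job was handed in at 12.5 s, and no verdict was reported.

- **Push:** I pushed the wedge tip first by its heel. The push stayed around 2–3 N, then jumped to about 12 N when the wedge bore on the leg. That is above the 8 N at which the box starts to shove. The picture fits put the box about 3 mm from where it stood, against a limit of 20 mm.
- **Press test:** I pressed the top over the leg, reaching about 21 N for a moment, then held about 10.6 N for roughly 0.3 s. The fingertips stayed at box-top height (65 mm) throughout, so the box did not sink. There was also a sideways force of up to about 9 N on the fingers at the peak, but the pictures showed nothing move.
- **Last look:** After letting go, the wedge was still under the leg, the box looked level, the bystanders looked unmoved, and the arm was clear.
- **Not measured:** I did not measure the wedge's load on the leg after release, or the exact tilt. I inferred them from the push force, the fingertip height and the pictures.
- **Disagreement:** The network's test-spot estimate taken just before pressing, (0.470, -0.042), was about 15 mm from my pressing point, (0.478, -0.029). I kept mine because it came from the box outline fit.

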